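# Shake the stuck graphite blocks out of the upturned pot and park it

### The job

The aluminium pot stands mouth down with two graphite blocks still held by the clips inside it. Carry it smoothly, mouth down, over the wooden tray and shake it up and down there until it feels empty and both blocks lie in the tray; then park the empty pot mouth down in the long recess of the wooden organiser, flat on the bottom and square, and let go. Do not push the two markers lying beside it out of place.

Things in the scene. Friction and masses are not known exactly. Their poses are not given: they have to be found in the camera images.
- pot: rectangular aluminium pot, mouth down, 94 (x) x 52 (y) x 112 mm high, 3 mm walls, closed flat foot on top; origin: centre of the mouth plane (its lowest plane), z up to the foot, x along its long side. 300 g empty. A divider makes two cells along x, a graphite block stuck in each. Best taken across y near the foot, above the clips
- clips (a point): point on the pot's axis, 30 mm above the mouth, level with 4 rounded spring clips that stick out up to 8 mm from its y sides (24 to 36 mm above the mouth). Each block rests on 2 clips, which hold it at smooth speeds up to 0.15 m/s; brisk vertical strokes of 60 mm at a mean 0.35 to 0.5 m/s make it slip past, usually one block before the other: the last may need brisker strokes than the first
- block_a: dark grey graphite block 40 (x) x 44 (y) x 60 mm (z), about 145 to 175 g; at first hidden in the pot's -x cell, its underside 34 mm above the mouth; origin: centre of its underside
- block_b: the same sort of block, at first hidden in the pot's +x cell about 125 to 185 g, held a little more firmly
- tray: fixed square tray of light wood, open on top, 220 x 220 x 50 mm high, walls and floor 6 mm thick; origin: centre of its underside, which lies on the desk, sides along x and y. On the robot's left or right. Keep the pot's mouth 140 mm or more above the tray floor, so that the blocks fall clear of it and of each other
- organiser: fixed wooden desk organiser, 150 (x) x 160 (y) x 30 mm high, with two recesses 16 mm deep: a long one for the pot and a 58 mm square empty one; origin: centre of its underside. On the other side from the tray
- pocket (a point): centre of the floor of the organiser's long recess, 14 mm above the desk; axes are the organiser's. The recess is 98 (x) x 56 (y) mm and 16 mm deep with slightly bevelled edges, its long side along x; the pot fits either way round
- marker_l: yellow flat marker 130 x 23 x 19 mm lying on the desk on the pot's left (+y); origin: middle of its underside, x along it
- marker_r: green flat marker of the same size on the pot's right (-y)

How it is judged (in metres and radians):
On the way, in this order (a step that is already met when the one before it is completed fails the run):
1. the pot is over the tray, mouth down, clear of its floor, with both blocks still inside (x of pot in the frame of tray between -0.09 and 0.09 m and y of pot in the frame of tray between -0.09 and 0.09 m and z of pot in the frame of tray above 0.045 m and z of block_a in the frame of pot between 0.02 and 0.075 m and x of block_a in the frame of pot between -0.04 and 0.04 m and y of block_a in the frame of pot between -0.02 and 0.02 m and z of block_b in the frame of pot between 0.02 and 0.075 m and x of block_b in the frame of pot between -0.04 and 0.04 m and y of block_b in the frame of pot between -0.02 and 0.02 m), for 0.1 s.
2. both blocks are in the tray, the pot held well above its floor (x of block_a in the frame of tray between -0.108 and 0.108 m and y of block_a in the frame of tray between -0.108 and 0.108 m and z of each of block_a, block_b in the frame of tray below 0.07 m and x of block_b in the frame of tray between -0.108 and 0.108 m and y of block_b in the frame of tray between -0.108 and 0.108 m and z of pot in the frame of tray above 0.055 m), for 0.2 s.
At the end, for the whole second after the job is handed in: both blocks lie in the tray at rest; the pot stands mouth down in the organiser's long recess, within 4 mm of its centre each way, its mouth within 3 mm of the recess floor, tilted less than 0.04 rad and turned less than 0.06 rad from the recess, at rest and released (x of block_a in the frame of tray between -0.108 and 0.108 m and y of block_a in the frame of tray between -0.108 and 0.108 m and z of each of block_a, block_b in the frame of tray below 0.07 m and x of block_b in the frame of tray between -0.108 and 0.108 m and y of block_b in the frame of tray between -0.108 and 0.108 m and linear speed of each of block_a, block_b, pot below 0.02 m/s and x of pot in the frame of pocket between -0.004 and 0.004 m and y of pot in the frame of pocket between -0.004 and 0.004 m and z of pot in the frame of pocket between -0.003 and 0.003 m and angle between pot's own z axis and vertical below 0.04 rad and angle between the x axis of pot and the x axis of pocket, either way round below 0.06 rad); the robot touches nothing.
It fails at once if the yellow marker is pushed more than 30 mm (distance of marker_l from where it was at the start of the episode above 0.03 m).
It fails at once if the green marker is pushed more than 30 mm (distance of marker_r from where it was at the start of the episode above 0.03 m).
It also fails if it takes over 64 s, if anything falls off the work surface, if the arm or the gripper's body presses on something with over 40 N, if the wrist force passes 120 N, or if a joint passes its speed limit or range.

### The arm

A 6-joint arm with a two-finger parallel gripper is mounted at the origin on the work surface. World frame = base frame: x ahead of the robot, y to its left, z up, the work surface at z = 0. Lengths are in m, angles in degrees, forces in N, time in s.
With the tool pointing down it reaches from about 0.3 to 0.875 m from the base axis. Payload 4.2 kg.
Tool frame: the origin (TCP) lies at the very end of the fingers, on their centre line; the grasp point (between the pads) lies 19 mm behind it; z points along the fingers, y is the line along which they close (so a half turn about z gives the same grasp; the last joint's range is limited). The gripper opens to 85 mm and grips with 20 to 120 N. Pads are 22 mm wide; open, the fingers measure 114 mm over their backs; the gripper's body (76 mm by 85 mm) begins 54 mm behind the grasp point. The pads swing forward as they close: fully open they stand 13 mm farther back than shut.
Start: joints at [-1.146, 18.312, 89.639, -0, 72.044, -1.146], TCP at [0.575, 0, 0.231] pointing down, gripper open.
Joint ranges: [-177.97, 177.97], [-48.28, 115.42], [12.27, 149.76], [-77.06, 257.06], [2.81, 150.46], [-146.56, 146.56]. Speed limits (degrees/s): [147.25, 147.25, 180, 180, 180, 180].

### API

Orientations are given as [roll, pitch, yaw] about the fixed x, y, z axes, in that order (R = Rz(yaw) Ry(pitch) Rx(roll)).
In Python, from cell import robot, cams, ticket gives the robot as it stands (robot), with the cameras (cams) and the job (ticket).
- The arm moves only by the tool creep_tool, called after "Call:" as name(argument=value, ...), one argument or row to a line, values as JSON. Schema: {"type":"object","properties":{"steps":{"type":"object","properties":{"x":{"type":"array","items":{"type":"number"},"minItems":1,"maxItems":20},"y":{"type":"array","items":{"type":"number"},"minItems":1,"maxItems":20},"z":{"type":"array","items":{"type":"number"},"minItems":1,"maxItems":20},"wx":{"type":"array","items":{"type":"number"},"minItems":1,"maxItems":20},"wy":{"type":"array","items":{"type":"number"},"minItems":1,"maxItems":20},"wz":{"type":"array","items":{"type":"number"},"minItems":1,"maxItems":20},"finger_gap":{"type":"array","items":{"type":"number"},"minItems":1,"maxItems":20}},"additionalProperties":false,"required":["x","y","z","wx","wy","wz","finger_gap"]},"only":{"type":"string"},"quiet":{"type":"boolean"},"lines":{"type":"string"}},"required":["steps"],"additionalProperties":false}. steps is an object with one list for each field, all of the same length, 1 to 20, a row being the entries at one place: x, y, z (the shift in a scale on which 1.0 is 0.5 m), wx, wy, wz (a rotation vector in shares of 90 degrees (1.0 is 90 degrees)), finger_gap (the finger opening in m); each row is the pose to reach, as a shift and turn from the pose commanded when the call began, along the tool's axes at that moment; what a row does not reach only later rows make up. A row lasts 1/10 s, in which the tool goes at most 0.05 m and 8.59 degrees, less where a joint would pass 70% of its speed; a pose out of reach is approached as far as the arm can. The fingers move at their own pace and stop on an object; the grip force is fixed at half the most. Time passes only in rows, so rows that do not move let the fingers close. The tool returns the time, the measured TCP pose, the force, the opening and the grip force at its end. only (a regular expression) keeps the lines of the reply that match it, lines (a string "A,B") keeps lines A to B, and quiet returns only ok. A shift or turn number past 1, either way, is cut back to 1. Input that does not fit is refused with a message, and nothing moves.
- robot.sense(): the state, without advancing time (a new reading comes with each control period).
- cams.get_image(name): name is "scene" or "side" or "wrist"; returns the picture (384x512x3 uint8, red, green, blue); there is no depth.
- cams.get_calibration(name): a dict with "intrinsics" (3x3 intrinsics, pixels), "k1" (the pictures are not rectified: a ray, as slopes to the right and down, at radius r is drawn at 1 + k1 r^2 times it, then the intrinsics apply), "origin" and "rotation" of the camera in the world; the wrist camera has in their place "hand_eye" (4x4, takes a point from camera to tool coordinates, whose origin is the TCP and whose axes are the flange's). Camera axes: x right, y up, looking along -z (the intrinsics and any distortion apply to the point x, -y, -z); pixel columns grow to the right and rows downward; lengths in m; the calibration is good to about 2 mm. A picture is of the moment at which its call begins: read the wrist's pose just before it. get_calibration takes no time and is no camera call.
- ticket.finish_job(): hands the job in; it is judged then, once.
The state is a dict: "t": time; "joint_pos": joint angles; "joint_vel": joint speeds; "joint_efforts": joint torques, N m; "ee_pos": TCP position; "ee_rot": TCP orientation; "ft_force": force on the tool from outside, world axes, zero at the start; "moment": the same for the moment, N m; "grip_width": finger opening in m; "gripper_force": force on a finger pad.
Only numpy, scipy, OpenCV 4.12 (cv2) and the standard library are available. Lean on these libraries where they do the work, as an engineer would, in place of code of your own. Each camera call takes 0.05 s, during which the arm holds its last target. There are 200 camera calls.

## Working session

There is one attempt and no reset: what is moved stays moved. The work goes in short steps, Python scripts to look and compute and a tool call to move; the robot and the scene stay as the last step left them, time stands still between calls to the robot, and variables do not carry over. Pictures are saved under pics/ and viewed, at most 12 in all, crops included, and the job is handed in when it is done.

```bash
ls; mkdir -p pics
```

Run:
```python
from cell import robot, cams, ticket
import cv2,numpy as np
ims=[cams.get_image(n) for n in ("scene","side","wrist")]
for n,i in zip(("scene","side","wrist"),ims): cv2.imwrite(f"pics/{n}0.png",i[:,:,::-1])
for n in ("scene","side","wrist"): print(n,cams.get_calibration(n))
s=robot.sense(); print(s)
```

```text
cell.py
pics
scene {'intrinsics': array([[406.15273106,   0.        , 256.41601222],
       [  0.        , 406.15273106, 187.35167364],
       [  0.        ,   0.        ,   1.        ]]), 'k1': -0.13988964874387347, 'origin': array([ 0.97449285, -0.57924481,  0.51908775]), 'rotation': array([57.73771608, -0.40191606, 37.71719426])}
side {'intrinsics': array([[490.02552231,   0.        , 252.27306919],
       [  0.        , 490.02552231, 192.0339418 ],
       [  0.        ,   0.        ,   1.        ]]), 'k1': -0.21704683457288487, 'origin': array([ 0.00744783, -0.67577052,  0.66920779]), 'rotation': array([ 54.3741658 ,  -1.33831326, -39.14036042])}
wrist {'intrinsics': array([[334.47896366,   0.        , 254.10703737],
       [  0.        , 334.47896366, 188.24805035],
       [  0.        ,   0.        ,   1.        ]]), 'k1': -0.05557858259472794, 'hand_eye': array([[ 1.72800714e-04,  9.55042167e-01,  2.96469948e-01,
         7.49131483e-02],
       [ 9.99999957e-01, -9.45997211e-05, -2.78119197e-04,
        -9.68797905e-05],
       [-2.37569586e-04,  2.96469983e-01, -9.55042142e-01,
        -1.41574873e-01],
       [ 0.00000000e+00,  0.00000000e+00,  0.00000000e+00,
         1.00000000e+00]])}
{'t': 0.15, 'joint_pos': array([-1.14684338e+00,  1.83428881e+01,  8.96909510e+01, -3.26211228e-03,
        7.20439080e+01, -1.14626382e+00]), 'joint_vel': array([-0.12300205, -0.05625574, -0.11739191,  0.06612506, -0.02230239,
        0.02466869]), 'joint_efforts': array([-9.13009580e-05, -4.15840280e+01, -2.34345907e+01, -1.12702321e-04,
        5.94026569e-03, -2.51738534e-06]), 'ee_pos': array([ 5.74637101e-01, -1.85224220e-05,  2.30674727e-01]), 'ee_rot': array([-1.79922206e+02,  1.54592575e-03,  9.00004293e+01]), 'ft_force': array([-0.48398262,  0.36372745,  0.70480727]), 'moment': array([-0.045847  , -0.00145749,  0.01808411]), 'gripper_force': 0.0, 'grip_width': 0.0852000584927669}
```

View pics/scene0.png

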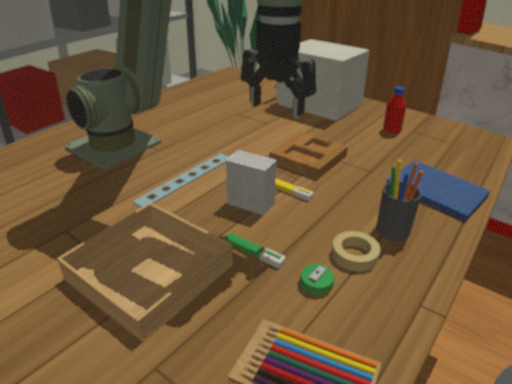

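View pics/wrist0.png

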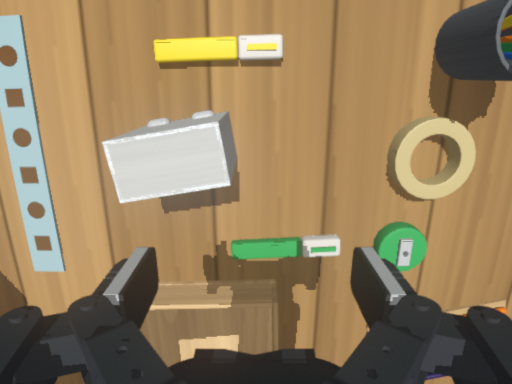

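View pics/side0.png

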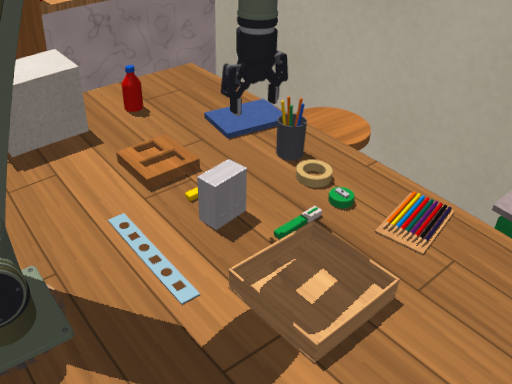

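The scene and side views show the pot mid-desk, at about (250,180) in the scene view. The tray is on the robot's right (-y) and the organiser on its left. In the wrist view the pot's foot spans about (105-235, 115-202), and the yellow and green markers lie above and below it. I'll zoom in on the pot, and on the organiser and tray in the fixed views.

Create h.py:
```python
from cell import robot, cams, ticket
import cv2,numpy as np
from scipy.spatial.transform import Rotation as R
def cam(n,s=None):
    c=cams.get_calibration(n)
    if n=="wrist":
        s=s or robot.sense(); T=np.eye(4); T[:3,:3]=R.from_euler('xyz',s['ee_rot'],degrees=True).as_matrix(); T[:3,3]=s['ee_pos']
        T=T@c['hand_eye']; return c,T[:3,:3],T[:3,3]
    return c,R.from_euler('xyz',c['rotation'],degrees=True).as_matrix(),c['origin']
def ray(C,px):
    c,M,o=C
    p=cv2.undistortPoints(np.array(px,float).reshape(-1,1,2),c['intrinsics'],np.array([c['k1'],0,0,0,0.]))[:,0]
    return o,(M@np.c_[p[:,0],-p[:,1],-np.ones(len(p))].T).T
def plane(C,px,z):
    o,d=ray(C,px); return o+d*((z-o[2])/d[:,2])[:,None]
def proj(C,P):
    c,M,o=C; q=(np.atleast_2d(P)-o)@M; x=q[:,0]/-q[:,2]; y=-q[:,1]/-q[:,2]; f=1+c['k1']*(x*x+y*y)
    K=c['intrinsics']; return np.c_[K[0,0]*x*f+K[0,2],K[1,1]*y*f+K[1,2]]
```

Run:
```python
import cv2,numpy as np
w=cv2.imread("pics/wrist0.png"); s=cv2.imread("pics/side0.png"); c=cv2.imread("pics/scene0.png")
r=lambda i,x,y,a,b,k:cv2.resize(i[y:y+b,x:x+a],None,fx=k,fy=k,interpolation=cv2.INTER_CUBIC)
A=r(w,95,95,150,120,2.66); A=cv2.resize(A,(400,300))
B=cv2.resize(r(s,110,125,100,75,4),(400,300)); C=cv2.resize(r(c,260,125,100,75,4),(400,300)); D=cv2.resize(r(s,220,220,180,135,1),(400,300),interpolation=cv2.INTER_CUBIC)
cv2.imwrite("pics/m1.png",np.vstack([np.hstack([A,B]),np.hstack([C,D])]))
```

```text
(no output)
```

View pics/m1.png

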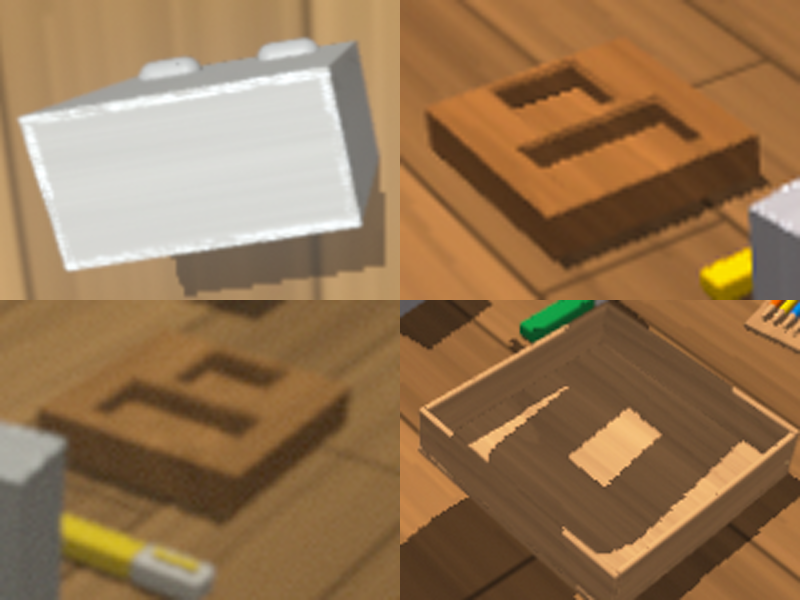

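The foot's bright top face is clear in the wrist crop. The organiser's top corners in the side view are at about (117,153), (164,135), (199,159) and (147,179). The tray's rim corners are at about (231,269), (312,222), (398,281) and (315,344).

Run:
```python
from h import *
np.set_printoptions(precision=4,suppress=True)
s=robot.sense(); W=cam("wrist",s)
im=cv2.imread("pics/wrist0.png"); hsv=cv2.cvtColor(im,cv2.COLOR_BGR2HSV)
roi=np.zeros(im.shape[:2],np.uint8); roi[95:215,95:245]=1
m=((hsv[...,1]<40)&(hsv[...,2]>195)&(roi>0)).astype(np.uint8)
m=cv2.morphologyEx(m,cv2.MORPH_OPEN,np.ones((9,9)))
def big(m): return max(cv2.findContours(m,cv2.RETR_EXTERNAL,cv2.CHAIN_APPROX_NONE)[0],key=cv2.contourArea)
c=big(m)
print("px",cv2.boxPoints(cv2.minAreaRect(c)))
P=plane(W,c.reshape(-1,2),0.112)[:,:2]*1000
print("foot",cv2.minAreaRect(P.astype(np.float32)))
hand=np.array([[22,118],[330,68],[360,227],[68,270]])/[2.667,2.5]+95
Q=plane(W,hand,0.112); print(Q[:,:2],Q.mean(0)); e=Q[1]-Q[0]+Q[2]-Q[3]; print(np.degrees(np.arctan2(e[1],e[0])),np.linalg.norm(e)/2)
for nm,lo,hi in(("yel",(22,150,120),(35,255,255)),("grn",(45,120,60),(80,255,255))):
    mm=cv2.inRange(hsv,lo,hi); mm[:,345:]=0; r=cv2.minAreaRect((plane(W,big(mm).reshape(-1,2),0.015)[:,:2]*1000).astype(np.float32)); print(nm,r)
S=cam("side")
for nm,px,z in(("org",[(117,153),(146.7,179),(199.5,159.5),(164,135)],.03),("tray",[(231.2,269.5),(315.4,343.8),(398.6,280.8),(312,222)],.05)):
    Q=plane(S,px,z); print(nm,Q[:,:2],Q.mean(0)); e=Q[2]-Q[1]+Q[3]-Q[0]; print(np.degrees(np.arctan2(e[1],e[0])),[np.linalg.norm(Q[i]-Q[i-1]) for i in range(4)])
```

```text
px [[102.2238 140.7872]
 [218.1944 120.6183]
 [229.3504 184.7651]
 [113.3798 204.9339]]
foot ((504.08673095703125, 14.827585220336914), (94.15315246582031, 52.492767333984375), 9.499526977539062)
[[ 0.4551  0.0322]
 [ 0.5472  0.0473]
 [ 0.5548 -0.0038]
 [ 0.463  -0.0188]] [0.505  0.0142 0.112 ]
9.305740922123988 0.09321586549202071
yel ((515.1835327148438, 109.77147674560547), (84.1344223022461, 22.941926956176758), 1.536944031715393)
grn ((587.1845703125, -110.70306396484375), (78.70613861083984, 23.546955108642578), 2.778876543045044)
org [[0.4159 0.3473]
 [0.4192 0.1964]
 [0.5655 0.1926]
 [0.5594 0.3542]] [0.49   0.2726 0.03  ]
0.6071536023979645 [np.float64(0.14367405247593357), np.float64(0.15094268512886613), np.float64(0.1463896698164059), np.float64(0.16178896179454505)]
tray [[ 0.3846 -0.1758]
 [ 0.3874 -0.3867]
 [ 0.6006 -0.3847]
 [ 0.5947 -0.168 ]] [ 0.4918 -0.2788  0.05  ]
1.327808972529908 [np.float64(0.21025879550843435), np.float64(0.21097960626161302), np.float64(0.21323013223066756), np.float64(0.21682783619292573)]
```

The manual's scale: shifts go in shares of 0.5 m and turns go in shares of 90 degrees. Converting my numbers, -0.071 m / 0.5 = -0.142, 0.03 m / 0.5 = 0.06, 80.5 degrees / 90 = 0.8944.

Call:
creep_tool(
  steps={"x":[0.0296, 0.0296, 0.0296, 0.0296, 0.0296, 0.0296, 0.0296, 0.0296, 0.0296, 0.0296, 0.0296, 0.0296], "y":[-0.142, -0.142, -0.142, -0.142, -0.142, -0.142, -0.142, -0.142, -0.142, -0.142, -0.142, -0.142], "z":[0.06, 0.06, 0.06, 0.06, 0.06, 0.06, 0.06, 0.06, 0.06, 0.06, 0.06, 0.06], "wx":[0, 0, 0, 0, 0, 0, 0, 0, 0, 0, 0, 0], "wy":[0, 0, 0, 0, 0, 0, 0, 0, 0, 0, 0, 0], "wz":[0.8944, 0.8944, 0.8944, 0.8944, 0.8944, 0.8944, 0.8944, 0.8944, 0.8944, 0.8944, 0.8944, 0.8944], "finger_gap":[0.085, 0.085, 0.085, 0.085, 0.085, 0.085, 0.085, 0.085, 0.085, 0.085, 0.085, 0.085]},
)

```text
t: 1.35
ee_pos: [0.5039, 0.0148, 0.2012]
ee_rot: [-180.0, 0.0, 9.6]
ft_force: [0.1, -0.5, -0.1]
grip_width: 0.085
gripper_force: 0.0
```

Create pot.py:
```python
from h import *
import sys
z=float(sys.argv[2])
s=robot.sense(); im=cams.get_image("wrist")[:,:,::-1].copy(); cv2.imwrite(f"pics/{sys.argv[1]}.png",im); W=cam("wrist",s)
hsv=cv2.cvtColor(im,cv2.COLOR_BGR2HSV); m=((hsv[...,1]<40)&(hsv[...,2]>195)).astype(np.uint8)
m=cv2.morphologyEx(m,cv2.MORPH_OPEN,np.ones((9,9)))
for c in cv2.findContours(m,cv2.RETR_EXTERNAL,cv2.CHAIN_APPROX_NONE)[0]:
    if cv2.contourArea(c)>2000: print(cv2.boundingRect(c),cv2.minAreaRect((plane(W,c.reshape(-1,2),z)[:,:2]*1000).astype(np.float32)))
print(s['ee_pos'],s['ee_rot'],s['ft_force'],s['joint_pos'])
```

```bash
python3 pot.py w1 0.112
```

```text
(216, 128, 76, 124) ((504.1154479980469, 14.899738311767578), (93.73086547851562, 52.33612823486328), 9.395316123962402)
[0.50388077 0.01479852 0.20117588] [-1.79996519e+02  1.77501497e-02  9.57210402e+00] [ 0.07716885 -0.52056615 -0.09921557] [3.74659318e-01 1.32466150e+01 1.01411862e+02 6.59366331e-04
 6.53596015e+01 8.08022808e+01]
```

View pics/w1.png

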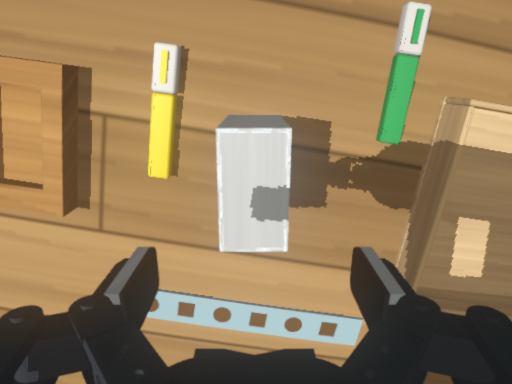

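The picture confirms the pot centred under the fingers at about (254,190), aligned within 0.2°. I'll descend and grip.

Scaled: 0.131 m / 0.5 = 0.262, 0.125 m / 0.5 = 0.25.

Call:
creep_tool(
  steps={"x":[0, 0, 0, 0, 0, 0, 0, 0, 0, 0, 0, 0, 0], "y":[0, 0, 0, 0, 0, 0, 0, 0, 0, 0, 0, 0, 0], "z":[0.08, 0.16, 0.22, 0.25, 0.262, 0.262, 0.262, 0.262, 0.262, 0.262, 0.262, 0.262, 0.262], "wx":[0, 0, 0, 0, 0, 0, 0, 0, 0, 0, 0, 0, 0], "wy":[0, 0, 0, 0, 0, 0, 0, 0, 0, 0, 0, 0, 0], "wz":[0, 0, 0, 0, 0, 0, 0, 0, 0, 0, 0, 0, 0], "finger_gap":[0.085, 0.085, 0.085, 0.085, 0.085, 0.085, 0.04, 0.04, 0.04, 0.04, 0.04, 0.04, 0.04]},
)

```text
t: 2.7
ee_pos: [0.5048, 0.015, 0.0716]
ee_rot: [180.0, -0.1, 9.5]
ft_force: [-0.6, 1.5, 6.2]
grip_width: 0.0516
gripper_force: 62.8
```

Scaled: -0.162 m / 0.5 = -0.324, -0.12 m / 0.5 = -0.24.

Call:
creep_tool(
  steps={"x":[0, 0, 0, 0, 0, 0, 0, 0, 0, 0, 0, 0, 0, 0, 0, 0, 0, 0, 0, 0], "y":[0, 0, 0, 0, 0, 0, 0, 0, 0, 0, 0, 0, 0, 0, 0, 0, 0, 0, 0, 0], "z":[-0.004, -0.012, -0.024, -0.04, -0.06, -0.08, -0.1, -0.12, -0.14, -0.16, -0.18, -0.2, -0.22, -0.24, -0.26, -0.28, -0.298, -0.312, -0.32, -0.324], "wx":[0, 0, 0, 0, 0, 0, 0, 0, 0, 0, 0, 0, 0, 0, 0, 0, 0, 0, 0, 0], "wy":[0, 0, 0, 0, 0, 0, 0, 0, 0, 0, 0, 0, 0, 0, 0, 0, 0, 0, 0, 0], "wz":[0, 0, 0, 0, 0, 0, 0, 0, 0, 0, 0, 0, 0, 0, 0, 0, 0, 0, 0, 0], "finger_gap":[0.04, 0.04, 0.04, 0.04, 0.04, 0.04, 0.04, 0.04, 0.04, 0.04, 0.04, 0.04, 0.04, 0.04, 0.04, 0.04, 0.04, 0.04, 0.04, 0.04]},
)

```text
t: 4.7
ee_pos: [0.504, 0.0148, 0.2327]
ee_rot: [180.0, -0.0, 9.5]
ft_force: [-0.5, 0.1, -6.5]
grip_width: 0.0513
gripper_force: 63.5
```

Run:
```python
from h import *
s=robot.sense(); M=R.from_euler('xyz',s['ee_rot'],degrees=True).as_matrix()
print(s['ee_pos'],M.T@(np.array([0.492,-0.279,0.236])-s['ee_pos']),s['ft_force'])
```

```text
[0.5040436  0.01479148 0.23268173] [-0.06035394  0.28777741 -0.00332542] [-0.48954425  0.11281314 -6.53782248]
```

Scaled: 0.144 m / 0.5 = 0.288, -0.011 m / 0.5 = -0.022, 4.75 degrees / 90 = 0.0528.

Call:
creep_tool(
  steps={"x":[0, -0.002, -0.004, -0.006, -0.008, -0.011, -0.014, -0.018, -0.022, -0.026, -0.03, -0.034, -0.038, -0.042, -0.046, -0.05, -0.054, -0.057, -0.059, -0.06], "y":[0.004, 0.01, 0.018, 0.028, 0.04, 0.054, 0.07, 0.088, 0.108, 0.128, 0.148, 0.168, 0.188, 0.208, 0.228, 0.248, 0.264, 0.276, 0.284, 0.288], "z":[0, 0, 0, 0, 0, 0, 0, 0, 0, 0, 0, 0, 0, -0.002, -0.002, -0.004, -0.004, -0.006, -0.006, -0.006], "wx":[0, 0, 0, 0, 0, 0, 0, 0, 0, 0, 0, 0, 0, 0, 0, 0, 0, 0, 0, 0], "wy":[0, 0, 0, 0, 0, 0, 0, 0, 0, 0, 0, 0, 0, 0, 0, 0, 0, 0, 0, 0], "wz":[0, 0.0011, 0.0033, 0.0056, 0.0089, 0.0111, 0.0144, 0.0178, 0.0222, 0.0267, 0.0311, 0.0356, 0.04, 0.0433, 0.0467, 0.0489, 0.0511, 0.0522, 0.0528, 0.0528], "finger_gap":[0.04, 0.04, 0.04, 0.04, 0.04, 0.04, 0.04, 0.04, 0.04, 0.04, 0.04, 0.04, 0.04, 0.04, 0.04, 0.04, 0.04, 0.04, 0.04, 0.04]},
)

```text
t: 6.7
ee_pos: [0.4981, -0.1325, 0.2353]
ee_rot: [-180.0, -0.0, 4.7]
ft_force: [-0.4, 0.1, -6.7]
grip_width: 0.0514
gripper_force: 63.6
```

Run:
```python
from h import *
s=robot.sense(); M=R.from_euler('xyz',s['ee_rot'],degrees=True).as_matrix()
print(s['ee_pos'],M.T@(np.array([0.492,-0.279,0.236])-s['ee_pos']),s['ft_force'])
```

```text
[ 0.49814587 -0.13249258  0.23533599] [-0.01821452  0.14550055 -0.00067721] [-0.35818379  0.1229648  -6.71446131]
```

Scaled: 0.145 m / 0.5 = 0.29, 0.144 m / 0.5 = 0.288, 4.7 degrees / 90 = 0.0522.

Call:
creep_tool(
  steps={"x":[0, -0.001, -0.002, -0.004, -0.005, -0.007, -0.009, -0.011, -0.014, -0.016, -0.019, -0.021, -0.024, -0.026, -0.029, -0.031, -0.033, -0.035, -0.036, -0.036], "y":[0.004, 0.01, 0.018, 0.028, 0.04, 0.054, 0.07, 0.088, 0.108, 0.128, 0.148, 0.168, 0.188, 0.208, 0.228, 0.248, 0.264, 0.278, 0.288, 0.29], "z":[0, 0, 0, 0, 0, 0, 0, 0, 0, 0, 0, 0, 0, 0, 0, 0, 0, 0, 0, 0], "wx":[0, 0, 0, 0, 0, 0, 0, 0, 0, 0, 0, 0, 0, 0, 0, 0, 0, 0, 0, 0], "wy":[0, 0, 0, 0, 0, 0, 0, 0, 0, 0, 0, 0, 0, 0, 0, 0, 0, 0, 0, 0], "wz":[0, 0.0011, 0.0033, 0.0056, 0.0089, 0.0111, 0.0144, 0.0178, 0.0222, 0.0267, 0.0311, 0.0356, 0.04, 0.0433, 0.0467, 0.0489, 0.0511, 0.0522, 0.0522, 0.0522], "finger_gap":[0.04, 0.04, 0.04, 0.04, 0.04, 0.04, 0.04, 0.04, 0.04, 0.04, 0.04, 0.04, 0.04, 0.04, 0.04, 0.04, 0.04, 0.04, 0.04, 0.04]},
)

```text
t: 8.7
ee_pos: [0.4922, -0.2787, 0.2353]
ee_rot: [180.0, -0.0, 0.0]
ft_force: [-0.1, -0.0, -6.7]
grip_width: 0.0512
gripper_force: 63.7
```

Call:
creep_tool(
  steps={"x":[0, 0], "y":[0, 0], "z":[0, 0], "wx":[0, 0], "wy":[0, 0], "wz":[0, 0], "finger_gap":[0.04, 0.04]},
)

```text
t: 8.9
ee_pos: [0.4923, -0.2778, 0.2353]
ee_rot: [-180.0, 0.0, 0.1]
ft_force: [-0.0, 0.1, -6.3]
grip_width: 0.0512
gripper_force: 63.7
```

Run:
```python
from h import *
s=robot.sense();W=cam("wrist",s); im=cams.get_image("wrist")[:,:,::-1]; im2=cams.get_image("side")[:,:,::-1]
print(s['ee_pos'],s['ee_rot'],s['ft_force'])
cv2.imwrite("pics/w2.png",np.vstack([im,im2]) if 0 else cv2.resize(np.hstack([im,im2]),(800,300)))
cv2.imwrite("pics/w2raw.png",im)
```

```text
[ 0.49225634 -0.27780095  0.23531916] [-1.79978886e+02  3.79015398e-04  6.57513836e-02] [-0.01257207  0.12748868 -6.30539203]
```

View pics/w2.png

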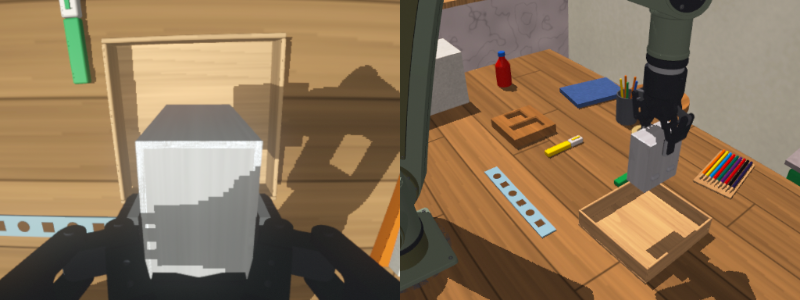

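The pot is centred over the tray with both blocks still in (force -6.3 N). I'll start the brisk strokes.

Scaled: -0.08 m / 0.5 = -0.16, -0.04 m / 0.5 = -0.08.

Call:
creep_tool(
  steps={"x":[0, 0, 0, 0, 0, 0, 0, 0, 0, 0, 0, 0], "y":[0, 0, 0, 0, 0, 0, 0, 0, 0, 0, 0, 0], "z":[-0.08, -0.16, -0.08, 0, -0.08, -0.16, -0.08, 0, 0, 0, 0, 0], "wx":[0, 0, 0, 0, 0, 0, 0, 0, 0, 0, 0, 0], "wy":[0, 0, 0, 0, 0, 0, 0, 0, 0, 0, 0, 0], "wz":[0, 0, 0, 0, 0, 0, 0, 0, 0, 0, 0, 0], "finger_gap":[0.04, 0.04, 0.04, 0.04, 0.04, 0.04, 0.04, 0.04, 0.04, 0.04, 0.04, 0.04]},
)

```text
t: 10.2
ee_pos: [0.4935, -0.2788, 0.2377]
ee_rot: [179.9, -0.2, 0.1]
ft_force: [-0.5, 0.7, -3.1]
grip_width: 0.0513
gripper_force: 66.5
```

Call:
creep_tool(
  steps={"x":[0, 0, 0], "y":[0, 0, 0], "z":[0, 0, 0], "wx":[0, 0, 0], "wy":[0, 0, 0], "wz":[0, 0, 0], "finger_gap":[0.04, 0.04, 0.04]},
)

```text
t: 10.5
ee_pos: [0.4924, -0.2782, 0.2357]
ee_rot: [180.0, -0.0, 0.0]
ft_force: [-0.5, 0.8, -3.0]
grip_width: 0.0515
gripper_force: 66.5
```

Run:
```python
from h import *
print(robot.sense()['ft_force'])
im=cams.get_image("scene")[:,:,::-1]; im2=cams.get_image("side")[:,:,::-1]
cv2.imwrite("pics/w3.png",cv2.resize(np.hstack([im,im2]),(800,300)))
```

```text
[-0.4509093   0.80405586 -2.98992125]
```

View pics/w3.png

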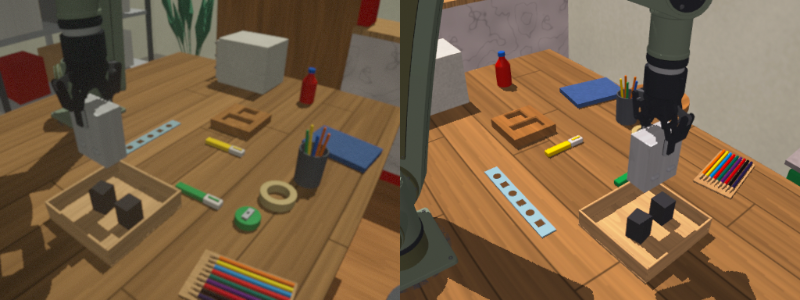

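The shake worked: both dark blocks lie in the tray, at about (637,225) and (662,207) in the side half of the picture, and the pot reads 3.0 N, which is its empty weight. Next I'll go to a viewing pose beside the organiser.

Scaled: -0.398 m / 0.5 = -0.796, -0.378 m / 0.5 = -0.756.

Call:
creep_tool(
  steps={"x":[-0.002, -0.006, -0.012, -0.018, -0.026, -0.034, -0.042, -0.05, -0.058, -0.066, -0.074, -0.082, -0.09, -0.098, -0.106, -0.114, -0.12, -0.122, -0.124, -0.124], "y":[-0.012, -0.036, -0.072, -0.116, -0.164, -0.212, -0.264, -0.316, -0.368, -0.42, -0.472, -0.524, -0.576, -0.628, -0.676, -0.72, -0.756, -0.78, -0.792, -0.796], "z":[0, 0, 0, 0, 0, 0, 0, 0, 0, 0, 0, 0, 0, 0, 0, 0, 0, 0, 0, 0], "wx":[0, 0, 0, 0, 0, 0, 0, 0, 0, 0, 0, 0, 0, 0, 0, 0, 0, 0, 0, 0], "wy":[0, 0, 0, 0, 0, 0, 0, 0, 0, 0, 0, 0, 0, 0, 0, 0, 0, 0, 0, 0], "wz":[0, 0, 0, 0, 0, 0, 0, 0, 0, 0, 0, 0, 0, 0, 0, 0, 0, 0, 0, 0], "finger_gap":[0.04, 0.04, 0.04, 0.04, 0.04, 0.04, 0.04, 0.04, 0.04, 0.04, 0.04, 0.04, 0.04, 0.04, 0.04, 0.04, 0.04, 0.04, 0.04, 0.04]},
)

```text
t: 12.6
ee_pos: [0.4295, 0.1203, 0.2354]
ee_rot: [180.0, -0.0, 0.1]
ft_force: [-0.6, 0.1, -3.4]
grip_width: 0.0515
gripper_force: 66.6
```

Call:
creep_tool(
  steps={"x":[0, 0, 0, 0], "y":[0, 0, 0, 0], "z":[0, 0, 0, 0], "wx":[0, 0, 0, 0], "wy":[0, 0, 0, 0], "wz":[0, 0, 0, 0], "finger_gap":[0.04, 0.04, 0.04, 0.04]},
)

```text
t: 13.0
ee_pos: [0.43, 0.1193, 0.2353]
ee_rot: [180.0, -0.0, 0.0]
ft_force: [-0.3, 0.1, -2.0]
grip_width: 0.0513
gripper_force: 66.6
```

Run:
```python
from h import *
s=robot.sense(); im=cams.get_image("wrist")[:,:,::-1]; cv2.imwrite("pics/w4.png",im)
print(s['ee_pos'].tolist(),s['ee_rot'].tolist())
np.save("s4.npy",np.r_[s['ee_pos'],s['ee_rot']])
cv2.imwrite("pics/w4c.png",cv2.resize(im[0:240,0:320],None,fx=2.5,fy=2.5,interpolation=cv2.INTER_CUBIC))
```

```text
[0.42999942671423996, 0.1193400112122408, 0.2353025611726114] [179.99470169133946, -7.829589594881532e-05, 4.491213650246607e-05]
```

View pics/w4c.png

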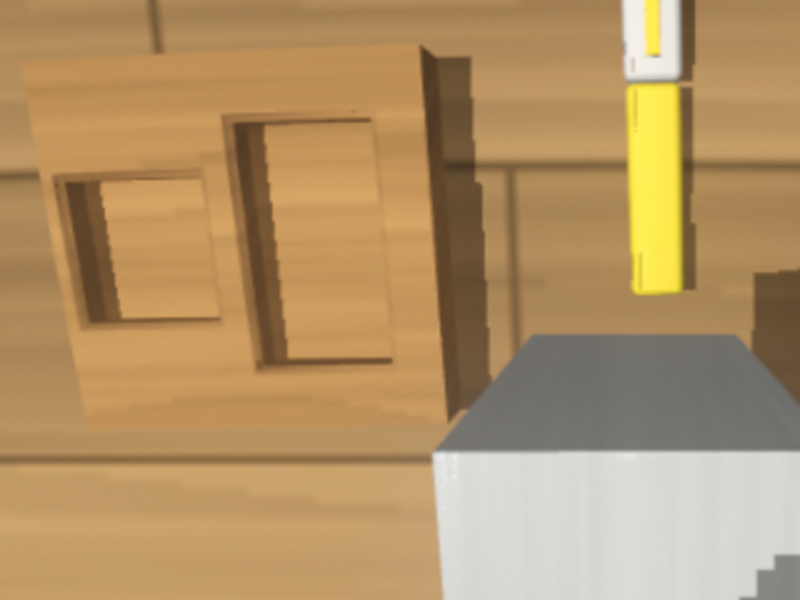

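The organiser is fully visible. In the 2.5x crop the long recess's rim corners are at about (225,116), (372,111), (393,364) and (257,371), and its top-face outline at (22,65), (422,45), (448,422) and (88,428).

Run:
```python
from h import *
np.set_printoptions(precision=4,suppress=True)
a=np.load("s4.npy"); W=cam("wrist",dict(ee_pos=a[:3],ee_rot=a[3:]))
im=cv2.imread("pics/w4.png"); g=cv2.cvtColor(im,cv2.COLOR_BGR2GRAY)
def rep(n,px,z):
    Q=plane(W,px,z); e=Q[1]-Q[2]+Q[0]-Q[3]
    print(n,Q[:,:2].tolist(),"c",Q.mean(0),"yaw",np.degrees(np.arctan2(e[1],e[0])),[round(float(np.linalg.norm(Q[i]-Q[i-1])),4) for i in range(4)])
for n,c in(("rec",[(225,116),(372,111),(393,364),(257,371)]),("out",[(22,65),(422,45),(448,422),(88,428)])):
    p=(np.array(c,float)+.5)/2.5-.5; rep(n,p,.03)
    q=cv2.cornerSubPix(g,p.astype(np.float32).reshape(-1,1,2).copy(),(4,4),(-1,-1),(3,50,.01)).reshape(-1,2); print(q-p); rep(n+"sub",q,.03)
# foot
hsv=cv2.cvtColor(im,cv2.COLOR_BGR2HSV); m=((hsv[...,1]<40)&(hsv[...,2]>195)).astype(np.uint8); m[:150]=0; m[:,:150]=0
cols=np.arange(185,335,5); rows=[np.argmax(m[:,c]) for c in cols]; P=plane(W,np.c_[cols,rows],a[2]+.0404)
print("far edge fit",np.polyfit(P[:,1],P[:,0],1),np.median(P[:,0]))
for r in(190,200,210):
    k=np.flatnonzero(m[r]); print(plane(W,[(k[0],r),(k[-1],r)],a[2]+.0404)[:,:2])
```

```text
rec [[0.5440609981591393, 0.27954020712597305], [0.5447944806151883, 0.22100045540888463], [0.44539435325417265, 0.22036612791959986], [0.4427340114356555, 0.278857823805556]] c [0.4942 0.2499 0.03  ] yaw 0.3758380651481454 [0.1013, 0.0585, 0.0994, 0.0586]
[[-1.6996 -0.4673]
 [ 0.1855  3.2951]
 [ 0.3203 -1.7112]
 [-0.9146 -0.0044]]
recsub [[0.5445332839778826, 0.2811976942621335], [0.5417682739606384, 0.22105131077975515], [0.4472004559996669, 0.21988011630849774], [0.44274513322362957, 0.2798474050742902]] c [0.4941 0.2505 0.03  ] yaw 0.7357170367202851 [0.1018, 0.0602, 0.0946, 0.0601]
out [[0.5655549867907027, 0.35991306042652915], [0.5683022338168613, 0.199979042154322], [0.42031822535387514, 0.19874565685255985], [0.4181538262879554, 0.3582243951247496]] c [0.4931 0.2792 0.03  ] yaw 0.566770859973968 [0.1474, 0.16, 0.148, 0.1595]
[[ 0.4688 -0.6044]
 [-0.9218  0.0797]
 [ 0.5695  0.9095]
 [ 2.9838  1.8385]]
outsub [[0.5660892793443075, 0.35932664826986394], [0.568243801072423, 0.2008675315099691], [0.4193172101843682, 0.19819831090277004], [0.41606492836430076, 0.3551890659480197]] c [0.4924 0.2784 0.03  ] yaw 1.3043401128174215 [0.1501, 0.1585, 0.149, 0.157]
far edge fit [0.0003 0.4763] 0.47636577354639986
[[0.4734 0.1443]
 [0.4734 0.0931]]
[[0.47   0.1442]
 [0.47   0.0931]]
[[0.4666 0.1444]
 [0.4666 0.0942]]
```

Scaled: -0.131 m / 0.5 = -0.262, 0.0645 m / 0.5 = 0.129, -0.6 degrees / 90 = -0.0067.

Call:
creep_tool(
  steps={"x":[0.004, 0.012, 0.026, 0.044, 0.064, 0.084, 0.102, 0.116, 0.124, 0.129, 0.129, 0.129, 0.129, 0.129, 0.129, 0.129, 0.129, 0.129, 0.129, 0.129], "y":[-0.008, -0.026, -0.054, -0.09, -0.13, -0.17, -0.206, -0.234, -0.252, -0.262, -0.262, -0.262, -0.262, -0.262, -0.262, -0.262, -0.262, -0.262, -0.262, -0.262], "z":[0, 0, 0, 0, 0, 0, 0, 0.01, 0.03, 0.056, 0.088, 0.12, 0.152, 0.18, 0.204, 0.224, 0.236, 0.24, 0.24, 0.24], "wx":[0, 0, 0, 0, 0, 0, 0, 0, 0, 0, 0, 0, 0, 0, 0, 0, 0, 0, 0, 0], "wy":[0, 0, 0, 0, 0, 0, 0, 0, 0, 0, 0, 0, 0, 0, 0, 0, 0, 0, 0, 0], "wz":[-0.0067, -0.0067, -0.0067, -0.0067, -0.0067, -0.0067, -0.0067, -0.0067, -0.0067, -0.0067, -0.0067, -0.0067, -0.0067, -0.0067, -0.0067, -0.0067, -0.0067, -0.0067, -0.0067, -0.0067], "finger_gap":[0.04, 0.04, 0.04, 0.04, 0.04, 0.04, 0.04, 0.04, 0.04, 0.04, 0.04, 0.04, 0.04, 0.04, 0.04, 0.04, 0.04, 0.04, 0.04, 0.04]},
)

```text
t: 15.05
ee_pos: [0.4947, 0.251, 0.1159]
ee_rot: [-180.0, -0.1, 0.6]
ft_force: [0.2, 0.1, -2.8]
grip_width: 0.0512
gripper_force: 66.6
```

Call:
creep_tool(
  steps={"x":[0, 0, 0], "y":[0, 0, 0], "z":[0, 0, 0], "wx":[0, 0, 0], "wy":[0, 0, 0], "wz":[0, 0, 0], "finger_gap":[0.04, 0.04, 0.04]},
)

```text
t: 15.35
ee_pos: [0.4944, 0.2509, 0.1156]
ee_rot: [-180.0, -0.0, 0.7]
ft_force: [0.4, 0.0, -3.8]
grip_width: 0.0512
gripper_force: 66.6
```

Run:
```python
from h import *
s=robot.sense(); print(s['ee_pos'],s['ee_rot'],s['ft_force'])
w=cams.get_image("wrist")[:,:,::-1]; a=cams.get_image("scene")[:,:,::-1]; b=cams.get_image("side")[:,:,::-1]
cv2.imwrite("pics/w5.png",w)
z=lambda i,x,y:cv2.resize(i[y:y+105,x:x+140],(400,300),interpolation=cv2.INTER_CUBIC)
cv2.imwrite("pics/w5c.png",np.vstack([np.hstack([z(a,240,100),z(b,90,90)]),np.hstack([cv2.resize(w,(400,300)),cv2.resize(w[60:260,100:400],(400,300))])]))
```

```text
[0.49442615 0.25092003 0.11561306] [-1.79984695e+02 -3.49233443e-02  6.50577888e-01] [ 0.40633366  0.04990935 -3.75667011]
```

View pics/w5c.png

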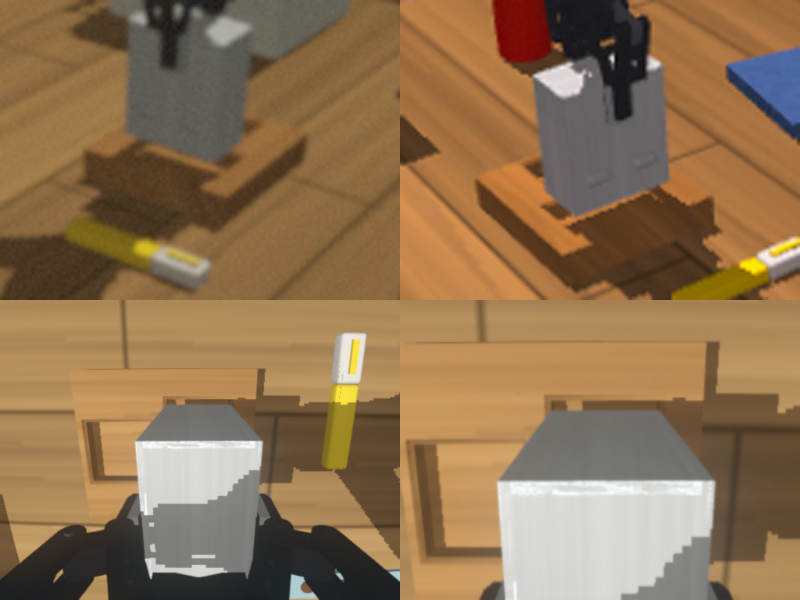

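The pot hovers squarely over the recess with its mouth about 14 mm above the rim. In the wrist image the mouth's far edge is near row 142, columns 215-293. The recess's far rim is near row 132, with its left corner at about column 209.

Run:
```python
from h import *
np.set_printoptions(precision=4,suppress=True)
W=cam("wrist"); zm=robot.sense()['ee_pos'][2]-.0716
print("mouth far",plane(W,[(214.8,142.2),(292.8,142.2)],zm)[:,:2])
print("recess far",plane(W,[(209,132)],.03)[:,:2], "org",plane(W,[(328.5,91.5),(92,93)],.03)[:,:2])
im=cv2.imread("pics/w5.png"); 
cv2.imwrite("pics/w5d.png",cv2.resize(im[115:165,190:320],(780,300),interpolation=cv2.INTER_CUBIC))
```

```text
mouth far [[0.5344 0.2758]
 [0.5349 0.2258]]
recess far [[0.539  0.2812]] org [[0.5666 0.2021]
 [0.5645 0.3585]]
```

View pics/w5d.png

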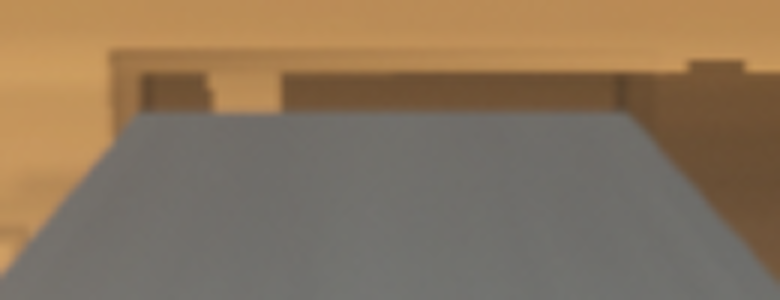

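At 6x the mouth's far corners are at (212.3,133.4) and (294.3,133.4). The far rim is at row 122.9 (bevel outer edge) and 126.7 (inner). The rim's left edges are at columns 207.9 (outer) and 213.2 (inner), and the right ones at about 298.7 and 292.6.

Run:
```python
from h import *
np.set_printoptions(precision=4,suppress=True)
W=cam("wrist"); zm=robot.sense()['ee_pos'][2]-.0716
print("mouth far",plane(W,[(212.3,133.4),(294.3,133.4)],zm)[:,:2])
print("outer",plane(W,[(207.9,122.9),(298.7,122.9)],.03)[:,:2])
print("inner",plane(W,[(213.2,126.7),(292.6,126.7)],.0275)[:,:2], robot.sense()['ee_pos'])
```

```text
mouth far [[0.54   0.2773]
 [0.5406 0.2251]]
outer [[0.5451 0.2818]
 [0.5458 0.2208]]
inner [[0.5423 0.2785]
 [0.5429 0.2245]] [0.4943 0.2509 0.1154]
```

Mouth and recess centres agree to within 0.5 mm, so I'll lower it.

Scaled: 0.026 m / 0.5 = 0.052, 0.003 m / 0.5 = 0.006.

Call:
creep_tool(
  steps={"x":[0, 0, 0, 0, 0, 0, 0, 0, 0, 0, 0], "y":[0, 0, 0, 0, 0, 0, 0, 0, 0, 0, 0], "z":[0.006, 0.016, 0.024, 0.03, 0.036, 0.04, 0.044, 0.048, 0.05, 0.052, 0.052], "wx":[0, 0, 0, 0, 0, 0, 0, 0, 0, 0, 0], "wy":[0, 0, 0, 0, 0, 0, 0, 0, 0, 0, 0], "wz":[0, 0, 0, 0, 0, 0, 0, 0, 0, 0, 0], "finger_gap":[0.04, 0.04, 0.04, 0.04, 0.04, 0.04, 0.04, 0.04, 0.04, 0.04, 0.04]},
)

```text
t: 16.6
ee_pos: [0.4943, 0.2508, 0.0893]
ee_rot: [180.0, -0.0, 0.6]
ft_force: [0.0, -0.0, -3.2]
grip_width: 0.0512
gripper_force: 66.6
```

It slid in freely, so now the last few millimetres until contact.

Scaled: 0.004 m / 0.5 = 0.008, 0.0035 m / 0.5 = 0.007.

Call:
creep_tool(
  steps={"x":[0, 0, 0, 0, 0, 0], "y":[0, 0, 0, 0, 0, 0], "z":[0.002, 0.004, 0.006, 0.007, 0.008, 0.008], "wx":[0, 0, 0, 0, 0, 0], "wy":[0, 0, 0, 0, 0, 0], "wz":[0, 0, 0, 0, 0, 0], "finger_gap":[0.04, 0.04, 0.04, 0.04, 0.04, 0.04]},
)

```text
t: 17.2
ee_pos: [0.4942, 0.2508, 0.0857]
ee_rot: [-180.0, -0.0, 0.6]
ft_force: [-1.5, -0.7, 1.4]
grip_width: 0.0515
gripper_force: 67.4
```

Scaled: 0.001 m / 0.5 = 0.002, 0.0005 m / 0.5 = 0.001.

Call:
creep_tool(
  steps={"x":[0, 0, 0], "y":[0, 0, 0], "z":[0.001, 0.002, 0.002], "wx":[0, 0, 0], "wy":[0, 0, 0], "wz":[0, 0, 0], "finger_gap":[0.04, 0.04, 0.04]},
)

```text
t: 17.5
ee_pos: [0.4942, 0.2509, 0.0856]
ee_rot: [-180.0, -0.0, 0.6]
ft_force: [-3.3, -1.2, 7.0]
grip_width: 0.0512
gripper_force: 68.2
```

Call:
creep_tool(
  steps={"x":[0, 0, 0, 0, 0, 0], "y":[0, 0, 0, 0, 0, 0], "z":[0, 0, 0, 0, 0, 0], "wx":[0, 0, 0, 0, 0, 0], "wy":[0, 0, 0, 0, 0, 0], "wz":[0, 0, 0, 0, 0, 0], "finger_gap":[0.06, 0.085, 0.085, 0.085, 0.085, 0.085]},
)

```text
t: 18.1
ee_pos: [0.4943, 0.2508, 0.0842]
ee_rot: [180.0, 0.0, 0.6]
ft_force: [0.2, 0.2, -0.3]
grip_width: 0.0849
gripper_force: 0.0
```

Scaled: -0.13 m / 0.5 = -0.26, -0.12 m / 0.5 = -0.24.

Call:
creep_tool(
  steps={"x":[0, 0, 0, 0, 0, 0, 0, 0, 0], "y":[0, 0, 0, 0, 0, 0, 0, 0, 0], "z":[-0.01, -0.04, -0.08, -0.14, -0.2, -0.24, -0.26, -0.26, -0.26], "wx":[0, 0, 0, 0, 0, 0, 0, 0, 0], "wy":[0, 0, 0, 0, 0, 0, 0, 0, 0], "wz":[0, 0, 0, 0, 0, 0, 0, 0, 0], "finger_gap":[0.085, 0.085, 0.085, 0.085, 0.085, 0.085, 0.085, 0.085, 0.085]},
)

```text
t: 19.0
ee_pos: [0.4938, 0.2506, 0.2134]
ee_rot: [180.0, 0.1, 0.7]
ft_force: [-1.0, -0.2, -0.6]
grip_width: 0.0853
gripper_force: 0.0
```

```bash
python3 pot.py w6 0.126
```

Run:
```python
from h import *
w=cv2.imread("pics/w6.png"); a=cams.get_image("scene")[:,:,::-1]; b=cams.get_image("side")[:,:,::-1]
cv2.imwrite("pics/w6c.png",np.vstack([np.hstack([cv2.resize(a,(400,300)),cv2.resize(b,(400,300))]),np.hstack([cv2.resize(w,(400,300)),cv2.resize(b[90:195,90:230],(400,300),interpolation=cv2.INTER_CUBIC)])]))
```

```text
(215, 129, 76, 124) ((493.8402404785156, 250.79183959960938), (93.20610046386719, 52.31071472167969), 0.596354603767395)
[0.4937713  0.25057383 0.21343891] [1.79960327e+02 7.88485131e-02 6.50174359e-01] [-1.04291264 -0.22320119 -0.64664661] [ 2.57177977e+01  1.71321214e+01  9.40392281e+01 -2.71076974e-03
  6.89168813e+01  1.15068573e+02]
```

View pics/w6c.png

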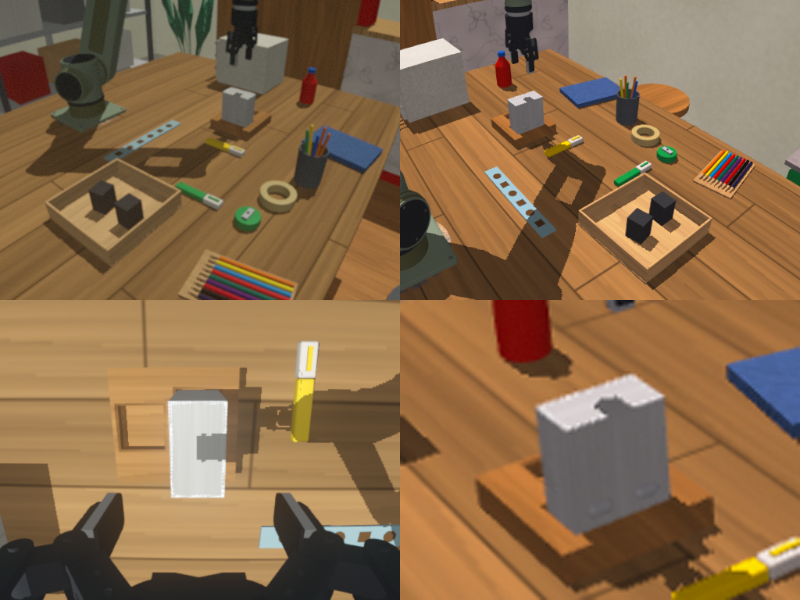

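The pot stands square in the long recess: its foot measures (493.8, 250.8) mm at 0.6°, and 93.2 x 52.3 mm at the expected height. Both blocks lie in the tray, the markers have not been pushed, and the gripper is clear. I'll hand in.

```bash
python3 -c "
from cell import robot, cams, ticket
print(ticket.finish_job())"
```

```text
the job is handed in; nothing more can be done
None
```

The job is handed in at about 19 s of the 64 s allowed: both blocks lie in the tray, the empty pot stands released and square in the long recess, and the markers weren't pushed (checked in the camera pictures; the hand-in returned no verdict).

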